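Slide a spacer ring along the fence into the gauge's corner and hold it for the reading

TASK

Measure the plain steel spacer ring lying on the gauge plate: without picking it up, slide it with your fingertips against the long fence while it is still well away from the end stop, then run it along the fence into the corner by the dial indicator (not slantwise at the indicator's tip) until it is fully home against both fence and stop. Press only lightly, and finish while holding it home there so that the dial can be read. Leave the brass setting master and everything else where they stand.

Things in the scene. Friction and masses are not known exactly. Their poses are not given: they have to be found in the camera images.
- gauge: Ring gauge, fixed to the bench, turned up to about 15 degrees: dark steel plate 200 x 300 mm, top 20 mm above the bench, long fence at its far side, end stop at its left end. Origin: centre of its underside, on the bench; x points across the plate to the fence, y along the fence to the end stop. The oiled ring slides easily on it (friction about 0.2).
- pocket (a point): Where the centre of the ring's underside lies when the ring is fully home in the corner: on the plate's top (20 mm above the bench), 36 mm from the fence face and 36 mm from the stop's face. Axes as the gauge's: x to the fence, y to the stop.
- fence_face (a point): Top edge of the fence's face, 22.5 mm right of the plate's middle. The fence is a bright bar 12 mm high above the plate (32 mm above the bench), 20 mm thick, its face at gauge x = +75 mm, running from gauge y = -145 to +100 mm. Between it and the stop the corner is open for the indicator's tip. Axes as the gauge's.
- stop_face (a point): Top edge of the end stop's face, at the middle of its length. The stop is a bright bar 12 mm high above the plate, 20 mm thick, its face at gauge y = +120 mm, running from gauge x = -10 to +55 mm. Axes as the gauge's.
- ring: The ring to measure: plain bright steel, outside diameter 72 mm, open bore 50 mm, 18 mm high, 0.2 to 0.4 kg, lying flat on the plate right of its middle (the end away from the stop), 15 to 45 mm short of the fence. Origin: centre of its underside. Closed fingertips fit into its bore or can push its outside.
- plunger (a joint): Travel of the dial indicator's spindle: 0 m free, about 0.003 m with the ring home; pointer turns once per 0.001 m. Its 8 mm ball tip points into the corner along the bisector, 13 mm above the plate; its spring pushes the ring out with 0.9 to 1.2 N, so a released ring may not stay home. The 58 mm dial lies flat beyond the corner, 100 mm from the homed ring's centre, top 26 mm above the plate.
- master: Brass setting master, a bystander standing on the plate near the end stop but at the edge towards the robot: solid disc 72 mm diameter, 18 mm high, with a black grip 24 mm in diameter on top to 32 mm. Origin: centre of its underside.
- spare1: Another such steel ring, a bystander, in the blue tray on the bench. Origin: centre of its underside.
- spare2: A third such steel ring, a bystander, in the blue tray. Origin: centre of its underside.
- micrometer: Green-framed micrometer lying on the bench, 165 mm long, bystander. Origin: on the bench, between its jaws.
- cleaner: Pale bottle with yellow label and red cap, 56 mm diameter, 170 mm high, bystander. Origin: centre of its underside.
- oil: Steel can with green label, 60 mm diameter, 130 mm high, bystander. Origin: centre of its underside.
There are look-alikes about, which are no part of the job. Leave any black or turquoise look-alike of the ring alone.

How it is judged (in metres and radians):
On the way:
1. the ring lies against the long fence (gap under 3 mm) while still more than 30 mm short of the end stop (x of ring in the frame of pocket above -0.003 m and y of ring in the frame of pocket below -0.03 m and z of ring in the frame of pocket below 0.004 m), for 0.1 s.
At the end, for the whole second after the job is handed in: The ring lies flat on the plate within 2 mm of both the fence and the end stop, the indicator's spindle is pushed in by more than 1.5 mm, the ring is at rest, and the fingers are still pressing on it (over 0.5 N) (x of ring in the frame of pocket above -0.002 m and y of ring in the frame of pocket above -0.002 m and z of ring in the frame of pocket below 0.003 m and angle between ring's own z axis and vertical below 0.08 rad and value of joint plunger above 0.0015 m and contact force between ring and the fingers above 0.5 N and linear speed of ring below 0.01 m/s); the arm keeps its last pose, push and grip.
It fails at once if the ring is lifted more than 6 mm off the plate or tipped (z of ring in the frame of gauge above 0.026 m or angle between ring's own z axis and vertical above 0.2 rad).
It fails at once if the ring comes within 25 mm of the end stop while more than 6 mm off the fence (x of ring in the frame of pocket below -0.006 m and y of ring in the frame of pocket above -0.025 m).
It fails at once if the fingers press on the ring with more than 45 N (contact force between ring and the fingers above 45 N).
It fails at once if a bystander is moved by more than 15 mm (distance of any of master, spare1, spare2, micrometer, cleaner, oil from where it was at the start of the episode above 0.015 m).
It also fails if it takes over 48 s, if anything falls off the work surface, if the arm or the gripper's body presses on something with over 40 N, if the wrist force passes 120 N, or if a joint passes its speed limit or range.

ROBOT

A 6-joint arm with a two-finger parallel gripper is mounted at the origin on the work surface. World frame = base frame: x ahead of the robot, y to its left, z up, the work surface at z = 0. Lengths are in m, angles in degrees, forces in N, time in s.
With the tool pointing down it reaches from about 0.425 to 0.925 m from the base axis. Payload 12.5 kg.
Tool frame: the origin (TCP) lies at the very end of the fingers, on their centre line; the grasp point (between the pads) lies 19 mm behind it; z points along the fingers, y is the line along which they close (so a half turn about z gives the same grasp; the last joint's range is limited). The gripper opens to 85 mm and grips with 20 to 120 N. Pads are 22 mm wide; open, the fingers measure 114 mm over their backs; the gripper's body (76 mm by 85 mm) begins 54 mm behind the grasp point. The pads swing forward as they close: fully open they stand 13 mm farther back than shut.
Start: joints at [-71.482, 28.126, 89.318, -0, 62.55, -6.05], TCP at [0.26, -0.568, 0.231] pointing down, gripper open.
Joint ranges: [-177.58, 177.58], [-47.91, 125.51], [2.72, 160], [-65.01, 245.01], [3.68, 167.84], [-153.87, 153.87]. Speed limits (degrees/s): [127.2, 127.2, 159.86, 180, 180, 180].

INTERFACE

Orientations are given as [roll, pitch, yaw] about the fixed x, y, z axes, in that order (R = Rz(yaw) Ry(pitch) Rx(roll)).
In Python, from rig import robot gives the robot as it stands.
- The arm moves only by the tool play_rows, never from a script. Its arguments are lists of equal length, an entry for each row: "xyz": the shift along the tool's x, y, z in units of 25 cm (1.0 is 25 cm), a list of three; "rot": the turn, a rotation vector about the tool's x, y, z in units of 60 degrees (1.0 is 60 degrees), a list of three. In form: {"xyz": [[x, y, z], ...], "rot": [[ax, ay, az], ...]}. A call has 1 to 5 rows; each row is the pose to reach, as a shift and turn from the pose commanded when the call began, along the tool's axes at that moment; what a row does not reach only later rows make up. A row lasts 1/8 s, in which the tool goes at most 62.5 mm and 10.7 degrees, less where a joint would pass 70% of its speed; a pose out of reach is approached as far as the arm can. A call with a number of a shift or a turn outside -1 to 1 is refused whole. A call with a gripper value outside its range is refused whole. "hand" is the opening, from 0 (shut) to 1 (fully open), set as the call begins (left out, the last holds). The fingers move at their own pace and stop on an object; "grip_force" is the grip in N (left out, the last holds). Time passes only in rows, so rows that repeat a pose let the fingers close. It gives the time, the measured TCP pose, the force, the opening and the grip force at its end, in the units of the state.
- robot.sense(): the state, without advancing time (a new reading comes with each control period).
- robot.grab_frame(name): name is "side" or "top"; returns the picture (420x560x3 uint8, red, green, blue); there is no depth.
- robot.camera_params(name): a dict with "fx", "fy", "cx", "cy" (pixels), "dist_coeffs" ([k1, k2, p1, p2, k3] as OpenCV has them; the pictures are not rectified), "rvec" (rotation vector, rad) and "tvec" (3), from world to camera coordinates, as OpenCV has them. Camera axes: x right, y down, z forward; pixel columns grow to the right and rows downward; lengths in m; the calibration is good to about 2 mm. A picture is of the moment at which its call begins. camera_params takes no time and is no camera call.
- robot.close_job(): hands the job in; it is judged then, once.
Trained networks look in the newest picture that a camera, given by its name, has taken for a name from the list of things; names that differ only in an ending like _2 or _b are one class to them, and where a whole thing is asked for, a point or a joint stands for the part that bears it (a point fixed in the world has none). Each returns a list of dicts, best first, with "score" (0 to 1); they miss things now and then, are a little off and sometimes report something else, mostly with a low value. They report only what shows in the picture. A call takes as long as a camera call. They do not tell look-alikes from the thing itself.
- robot.masks_of(query, camera): "mask" (420x560 bool, what is visible of it).
- robot.spot_point(query, camera): "location" ([x, y, z] in m, in world coordinates, good to about 4 mm: a listed point, or the origin of a listed thing).
The state is a dict: "clock": time; "joints": joint angles; "qvel": joint speeds; "tau": joint torques, N m; "ee_pos": TCP position; "tcp_rot": TCP orientation; "wrist_force": force on the tool from outside, world axes, zero at the start; "moment": the same for the moment, N m; "width": opening from 0.0 (shut) to 1.0 (fully open); "gripper_force": force on a finger pad.
Only numpy, scipy, OpenCV 4.12 (cv2) and the standard library are available. Lean on these libraries where they do the work, as an engineer would, in place of code of your own. Each camera call takes 0.05 s, during which the arm holds its last target. There are 200 camera calls.

## Working session

There is one attempt and no reset: what is moved stays moved. The work goes in short steps, Python scripts to look and compute and a tool call to move; the robot and the scene stay as the last step left them, time stands still between calls to the robot, and variables do not carry over. Pictures are saved under pics/ and viewed, at most 10 in all, crops included, and the job is handed in when it is done.

Besides the shell and the picture viewer there is one more tool, called after ">>>" by a JSON object that holds its "fn" and its "kwargs". play_rows: Moves the arm, as the interface text tells. Shifts and turns lie within -1 to 1; 1 stands for 25 cm of shift or 60 degrees of turn. Its arguments: {"type":"object","properties":{"xyz":{"type":"array"},"rot":{"type":"array"},"hand":{"type":"number"},"grip_force":{"type":"number"}},"required":["xyz","rot"]}

```bash
mkdir -p pics
python3 - <<'E'
from rig import robot
import cv2,numpy as np
for c in("top","side"):
    cv2.imwrite(f"pics/{c}0.png",robot.grab_frame(c)[:,:,::-1])
    for n in("ring","pocket","fence_face","stop_face","master","gauge"):
        for d in robot.spot_point(n,c)[:4]: print(c,n,round(d["score"],2),np.round(d["location"],4))
s=robot.sense();print(s)
E
```

```text
top ring 0.93 [ 0.5119 -0.1948 -0.0017]
top ring 0.91 [ 0.4075 -0.196  -0.0016]
top ring 0.75 [0.5279 0.0159 0.0236]
top ring 0.75 [0.6982 0.0825 0.0007]
top pocket 0.68 [0.5465 0.1214 0.0216]
top pocket 0.42 [ 0.5079  0.0404 -0.0012]
top fence_face 0.6 [0.581  0.0224 0.0358]
top stop_face 0.59 [0.522  0.159  0.0309]
top gauge 0.6 [ 0.5051  0.0383 -0.0012]
side ring 0.84 [ 0.7133 -0.0265 -0.0014]
side ring 0.83 [ 0.695   0.0786 -0.0021]
side ring 0.82 [ 0.5143 -0.1953 -0.0015]
side ring 0.79 [0.5251 0.0136 0.0202]
side pocket 0.7 [0.5436 0.1261 0.0178]
side fence_face 0.59 [0.5846 0.0187 0.0348]
side stop_face 0.5 [0.5222 0.1608 0.0375]
side stop_face 0.38 [0.5057 0.0377 0.0018]
side master 0.97 [0.4413 0.1193 0.0199]
side gauge 0.73 [0.506  0.0356 0.0011]
{'clock': 0.7, 'joints': array([-7.14827313e+01,  2.81220455e+01,  8.93194600e+01,  1.20596723e-03,
        6.25518283e+01, -6.05041483e+00]), 'qvel': array([-0.05493239, -0.04655738,  0.17004295,  0.06087535, -0.09657157,
       -0.0772762 ]), 'tau': array([-4.04365219e-04, -6.18130803e+01, -2.61812854e+01, -8.72515125e-05,
        3.55251850e-04, -3.39623352e-05]), 'ee_pos': array([ 0.2598788 , -0.56840368,  0.23136881]), 'tcp_rot': array([ 1.79993258e+02, -3.61671498e-04,  2.45671277e+01]), 'wrist_force': array([0.29214411, 0.44478273, 0.57379621]), 'moment': array([-0.03244399, -0.01932467,  0.05017494]), 'gripper_force': 0.0, 'width': 0.9983677161062756}
```

View pics/top0.png

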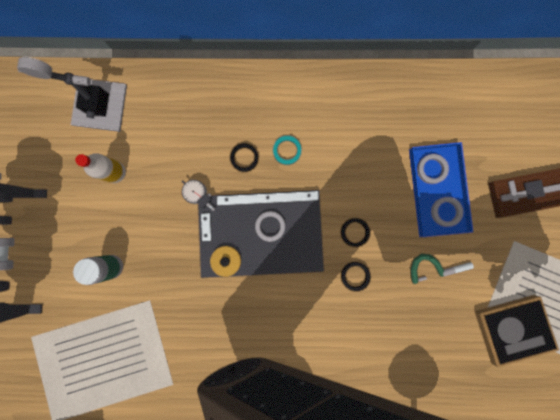

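View pics/side0.png

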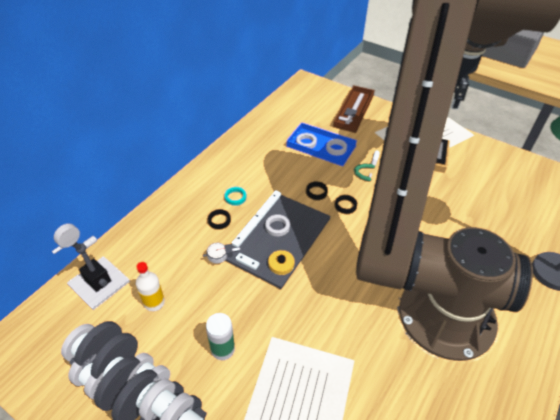

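The candidates in the top picture are the steel ring on the plate (270,226), black rings (244,157), (355,232) and (355,275), a turquoise ring (287,150), and two spares in the tray (433,168) and (447,211). Only the one at (270,226) is plain steel on the plate, right of its middle and short of the fence. The master is at (225,261) and the dial at (193,191). I'll confirm it in a crop and fit the gauge pose.

```bash
cat > h.py <<'E'
from rig import robot
import cv2,numpy as np
from scipy.optimize import least_squares
def cam(c):
    p=robot.camera_params(c);K=np.array([[p["fx"],0,p["cx"]],[0,p["fy"],p["cy"]],[0,0,1.]])
    return K,np.array(p["dist_coeffs"],float),np.array(p["rvec"],float),np.array(p["tvec"],float)
def to_plane(c,px,z):
    K,D,r,t=cam(c);R=cv2.Rodrigues(r)[0]
    n=cv2.undistortPoints(np.array(px,float).reshape(-1,1,2),K,D).reshape(-1,2)
    d=np.c_[n,np.ones(len(n))]@R;o=-R.T@t
    return o+d*((z-o[2])/d[:,2])[:,None]
def proj(c,P):
    K,D,r,t=cam(c);return cv2.projectPoints(np.array(P,float).reshape(-1,3),r,t,K,D)[0].reshape(-1,2)
def crop(c,name,u,v,w=160,h=120,s=5,im=None):
    im=robot.grab_frame(c) if im is None else im
    cv2.imwrite(name,cv2.resize(im[v:v+h,u:u+w,::-1],None,fx=s,fy=s,interpolation=cv2.INTER_CUBIC))
def ring(c,near,zmid=0.029):
    """centre of ring from its mask hull at mid height"""
    for d in robot.masks_of("ring",c):
        m=d["mask"].astype(np.uint8);ys,xs=np.nonzero(m)
        h=cv2.convexHull(np.c_[xs,ys].astype(np.int32));M=cv2.moments(h)
        w=to_plane(c,[[M["m10"]/M["m00"],M["m01"]/M["m00"]]],zmid)[0]
        if np.hypot(*(w[:2]-near))<0.03: print(c,"ring",round(d["score"],2),np.round(w,4));
E
python3 - <<'E'
from h import *
im=robot.grab_frame("top");crop("top","pics/c1.png",180,175,im=im)
np.set_printoptions(suppress=True,precision=4)
for c in("top","side"):
    if c=="side":robot.grab_frame(c)
    ring(c,[.527,.015])
    for d in robot.masks_of("gauge",c)[:1]:
        m=d["mask"].astype(np.uint8);ys,xs=np.nonzero(m)
        w=to_plane(c,np.c_[xs,ys],.02)[:,:2].astype(np.float32)
        r=cv2.minAreaRect(w*1000);print(c,d["score"],r)
E
```

```text
top ring 0.59 [0.5256 0.0143 0.029 ]
top 0.9 ((527.6782836914062, 58.84514617919922), (240.1995849609375, 340.1327209472656), 2.9736742973327637)
side ring 0.89 [0.5264 0.0151 0.029 ]
side 0.18 ((446.2454528808594, 389.7617492675781), (66.50471496582031, 128.5225372314453), 47.8569221496582)
```

View pics/c1.png

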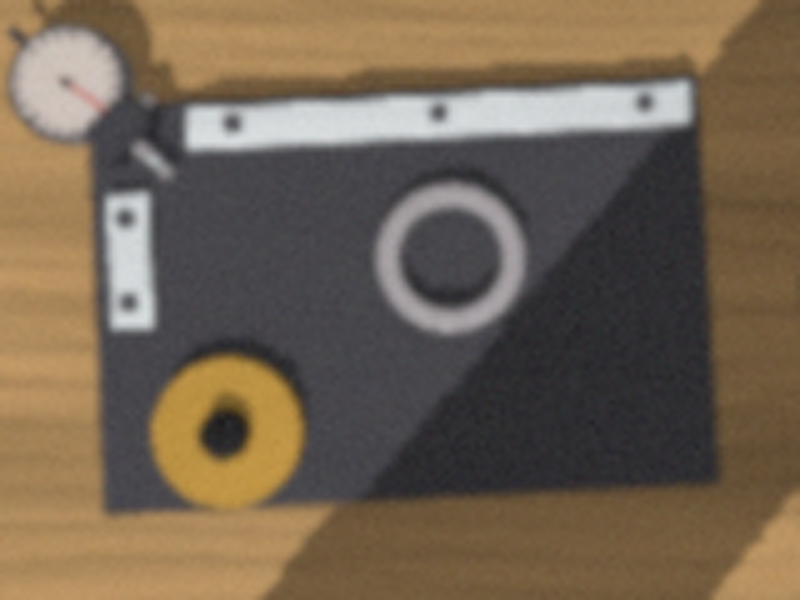

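The crop shows a plain steel ring at (270,226), fence face edge from crop (187,151) to (693,127), stop face edge from (150,193) to (155,328). Next I'll fit the gauge pose from these edges.

Run:
```python
from h import *
np.set_printoptions(suppress=True,precision=4)
q=lambda L:np.array(L,float)/5+[180,175]-0.4
F=to_plane("top",q([[187,151],[440,140],[693,127]]),.032)[:,:2]
S=to_plane("top",q([[150,193],[155,328]]),.032)[:,:2]
C=to_plane("top",q([[107,512],[718,483]]),.02)[:,:2]
E=to_plane("top",q([[187,151],[693,127]]),.032)[:,:2]
def res(p):
    a=p[2];R=np.array([[np.cos(a),-np.sin(a)],[np.sin(a),np.cos(a)]])
    g=lambda w:(w-p[:2])@R
    return np.r_[g(F)[:,0]-.075,g(S)[:,1]-.12,(g(C)-[[-.1,.15],[-.1,-.15]]).ravel(),g(E)[:,1]-[.1,-.145]]
r=least_squares(res,[.506,.037,0]);p=r.x
print(p[:2],np.degrees(p[2]),r.fun*1000)
a=p[2];R=np.array([[np.cos(a),-np.sin(a)],[np.sin(a),np.cos(a)]])
print("pocket",p[:2]+R@[.039,.084],"ring in gauge",(np.array([.5260,.0147])-p[:2])@R,"master g",(np.array([.4413,.1193])-p[:2])@R)
s=robot.sense();print(s["clock"],s["tcp_rot"],s["ee_pos"])
```

```text
[0.5086 0.038 ] 3.020638684246721 [-0.8173 -1.3841 -0.9963 -0.5006 -0.5011  1.6496 -1.9055  1.5481  1.5902
  0.8378  0.4792]
pocket [0.5431 0.124 ] ring in gauge [ 0.0161 -0.0242] master g [-0.0629  0.0847]
1.0 [179.9952   0.0002  24.5708] [ 0.2599 -0.5684  0.2313]
```

>>> {"fn": "play_rows", "kwargs": {"xyz": [[0.1,-0.087,0],[0.28,-0.24,0],[0.48,-0.415,0],[0.68,-0.588,0],[0.85,-0.735,0]], "rot": [[0,0,-0.05],[0,0,-0.13],[0,0,-0.22],[0,0,-0.31],[0,0,-0.39]], "hand": 0}}

```text
clock: 1.62
ee_pos: [0.3767, -0.3123, 0.2315]
tcp_rot: [180.0, 0.0, 48.1]
wrist_force: [0.2, -0.5, 0.0]
width: 0.0
gripper_force: 0.0
```

```bash
cat > to.py <<'E'
import sys
from h import *
from scipy.spatial.transform import Rotation as Ro
np.set_printoptions(suppress=True,precision=3)
O=np.array([.5086,.038]);a=np.radians(3.02);G=np.array([[np.cos(a),-np.sin(a)],[np.sin(a),np.cos(a)]])
def go(gx,gy,z,yaw=48.0):
    s=robot.sense();R=Ro.from_euler("xyz",s["tcp_rot"],degrees=True)
    t=np.r_[O+G@[gx,gy],z];d=R.inv().apply(t-s["ee_pos"])/.25
    rv=(R.inv()*Ro.from_euler("xyz",[180,0,yaw],degrees=True)).as_rotvec(degrees=True)/60
    g=G.T@(s["ee_pos"][:2]-O)
    print("t",s["clock"],"pos",s["ee_pos"],"g",g,"rot",s["tcp_rot"],"F",s["wrist_force"],"| xyz",d,"rot",rv,"w",s["width"])
if __name__=="__main__": go(*map(float,sys.argv[1:]))
E
python3 to.py 0.016 -0.024 0.231
```

```text
t 1.625 pos [ 0.377 -0.312  0.231] g [-0.15  -0.343] rot [179.964   0.004  48.111] F [ 0.173 -0.541  0.026] | xyz [ 1.373 -0.43   0.002] rot [0.001 0.    0.002] w 0.0004927708251015474
```

>>> {"fn": "play_rows", "kwargs": {"xyz": [[0.18,-0.056,0],[0.4,-0.125,0],[0.62,-0.194,0],[0.83,-0.26,0],[0.98,-0.307,0]], "rot": [[0,0,0],[0,0,0],[0,0,0],[0,0,0],[0,0,0]]}}

```text
clock: 2.25
ee_pos: [0.4839, -0.0786, 0.2315]
tcp_rot: [180.0, -0.0, 48.0]
wrist_force: [0.6, -0.1, -0.2]
width: -0.0
gripper_force: 0.0
```

>>> {"fn": "play_rows", "kwargs": {"xyz": [[0.12,-0.04,0],[0.26,-0.08,0.1],[0.36,-0.115,0.25],[0.38,-0.12,0.4],[0.38,-0.12,0.48]], "rot": [[0,0,0],[0,0,0],[0,0,0],[0,0,0],[0,0,0]]}}

```text
clock: 2.88
ee_pos: [0.5242, 0.0106, 0.1096]
tcp_rot: [-179.9, 0.1, 48.0]
wrist_force: [0.1, -0.0, -0.1]
width: 0.003
gripper_force: 0.0
```

```bash
python3 to.py 0.016 -0.024 0.060; python3 -c "
from h import *
crop('side','pics/c2.png',200,160)"
```

```text
t 2.875 pos [0.524 0.011 0.11 ] g [ 0.014 -0.028] rot [-179.924    0.059   48.028] F [ 0.05  -0.011 -0.086] | xyz [ 0.017 -0.006  0.198] rot [-0.001  0.001  0.   ] w 0.0029061634212619336
```

View pics/c2.png

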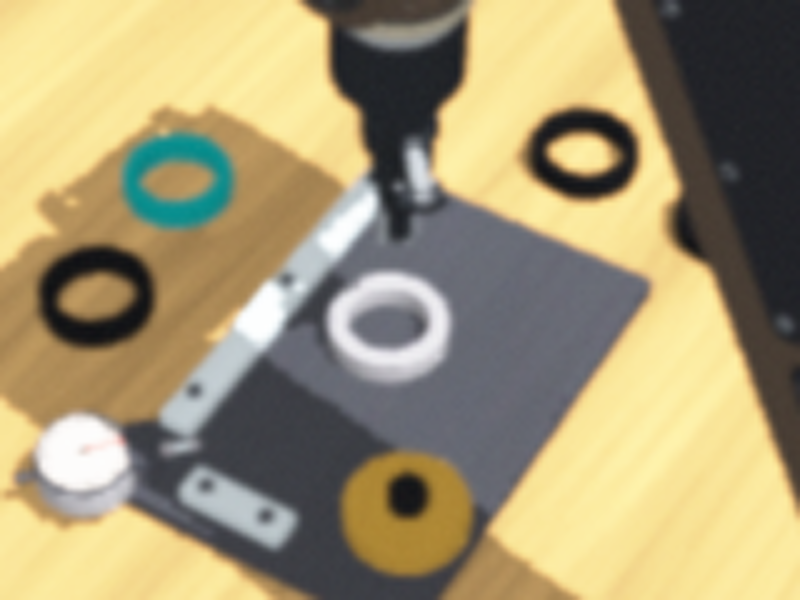

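The shut fingertips are at crop (398,238), above the ring centre at (388,322). I'll lower to just above the ring and check again.

>>> {"fn": "play_rows", "kwargs": {"xyz": [[0.017,-0.006,0.05],[0.017,-0.006,0.13],[0.017,-0.006,0.21],[0.017,-0.006,0.25],[0.017,-0.006,0.25]], "rot": [[0,0,0],[0,0,0],[0,0,0],[0,0,0],[0,0,0]]}}

```text
clock: 3.55
ee_pos: [0.5264, 0.0141, 0.0487]
tcp_rot: [-180.0, 0.0, 48.0]
wrist_force: [0.3, -1.3, -0.0]
width: -0.004
gripper_force: 0.0
```

```bash
python3 to.py 0.016 -0.024 0.027; python3 -c "
from h import *
crop('side','pics/c3.png',240,180,80,60,10)
s=robot.sense();p=s['ee_pos']
print((proj('side',p)-[240,180])*10, (proj('side',[.526,.0147,.038])-[240,180])*10)
ring('side',[.526,.0147])"
```

```text
t 3.55 pos [0.526 0.014 0.049] g [ 0.017 -0.025] rot [-179.991    0.012   47.963] F [ 0.343 -1.259 -0.028] | xyz [ 0.001 -0.004  0.087] rot [-0.     0.    -0.001] w -0.003986084419674157
[[371.61671982 401.99330108]] [[371.88124945 428.74951876]]
side ring 0.82 [0.5248 0.0195 0.029 ]
```

View pics/c3.png

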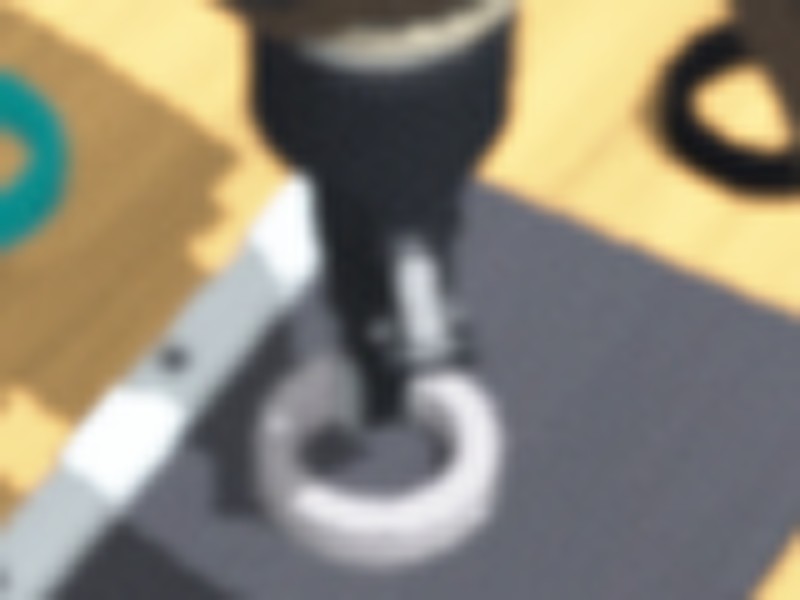

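The tip is at (380,415) and the bore centre at about (379,440), with the same small offset for both against the projections, so the fingers are centred. Lowering into the bore to 7 mm above the plate.

>>> {"fn": "play_rows", "kwargs": {"xyz": [[0,-0.003,0.02],[0,-0.003,0.045],[0,-0.003,0.07],[0,-0.003,0.087],[0,-0.003,0.087]], "rot": [[0,0,0],[0,0,0],[0,0,0],[0,0,0],[0,0,0]]}}

```text
clock: 4.28
ee_pos: [0.5256, 0.0146, 0.0266]
tcp_rot: [-180.0, 0.0, 48.0]
wrist_force: [-0.9, -0.2, 0.6]
width: 0.004
gripper_force: 0.0
```

```bash
python3 to.py 0.031 -0.024 0.027
```

```text
t 4.275 pos [0.526 0.015 0.027] g [ 0.016 -0.024] rot [-179.972    0.027   47.964] F [-0.917 -0.155  0.567] | xyz [ 0.044  0.042 -0.002] rot [-0.     0.    -0.001] w 0.004342499452165
```

>>> {"fn": "play_rows", "kwargs": {"xyz": [[0.014,0.014,0],[0.028,0.028,0],[0.042,0.042,0],[0.056,0.056,0],[0.067,0.067,0]], "rot": [[0,0,0],[0,0,0],[0,0,0],[0,0,0],[0,0,0]]}}

```text
clock: 4.9
ee_pos: [0.5498, 0.0158, 0.0271]
tcp_rot: [180.0, 0.0, 48.0]
wrist_force: [-0.1, -0.9, 0.1]
width: -0.004
gripper_force: 0.4
```

```bash
python3 to.py 0.047 -0.024 0.027;python3 -c "
from h import *
robot.grab_frame('side');ring('side',[.543,.015]);robot.grab_frame('top');ring('top',[.543,.015])"
```

```text
t 4.9 pos [0.55  0.016 0.027] g [ 0.04  -0.024] rot [179.99    0.     47.973] F [-0.058 -0.895  0.08 ] | xyz [0.021 0.019 0.   ] rot [ 0.  0. -0.] w -0.004304227333494191
side ring 0.67 [0.5356 0.021  0.029 ]
```

>>> {"fn": "play_rows", "kwargs": {"xyz": [[0.006,0.006,0],[0.011,0.011,0],[0.016,0.016,0]], "rot": [[0,0,0],[0,0,0],[0,0,0]]}}

```text
clock: 5.48
ee_pos: [0.5552, 0.0161, 0.027]
tcp_rot: [180.0, 0.0, 48.0]
wrist_force: [-0.8, 0.8, 0.0]
width: -0.002
gripper_force: 0.2
```

>>> {"fn": "play_rows", "kwargs": {"xyz": [[0.004,0.004,0],[0.007,0.007,0]], "rot": [[0,0,0],[0,0,0]]}}

```text
clock: 5.72
ee_pos: [0.5576, 0.0163, 0.027]
tcp_rot: [180.0, 0.0, 48.0]
wrist_force: [0.3, 0.3, 0.4]
width: -0.001
gripper_force: 0.2
```

>>> {"fn": "play_rows", "kwargs": {"xyz": [[0.004,0.004,0],[0.007,0.007,0]], "rot": [[0,0,0],[0,0,0]]}}

```text
clock: 5.98
ee_pos: [0.5601, 0.0164, 0.027]
tcp_rot: [180.0, 0.0, 48.0]
wrist_force: [0.3, 0.0, 0.2]
width: -0.002
gripper_force: 0.2
```

```bash
python3 to.py 0.047 -0.024 0.027; python3 -c "
from h import *
crop('side','pics/c4.png',230,180,80,60,10)
ring('side',[.548,.015])
print((proj('side',robot.sense()['ee_pos'])-[230,180])*10)"
```

```text
t 5.975 pos [0.56  0.016 0.027] g [ 0.05  -0.024] rot [179.996   0.002  47.969] F [0.266 0.018 0.16 ] | xyz [-0.008 -0.01   0.   ] rot [ 0.     0.    -0.001] w -0.002192666448183472
side ring 0.57 [0.5469 0.0212 0.029 ]
[[374.79642224 407.45259586]]
```

View pics/c4.png

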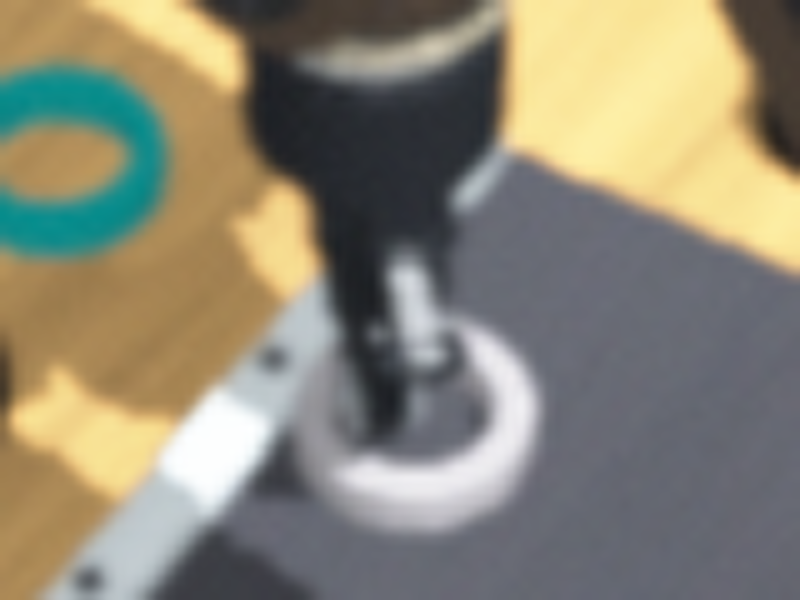

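The fingers press the fence-side bore wall at crop (380,430), and the ring (centre about (420,420)) is nearly at the fence. I'll continue in small steps until the force rises.

>>> {"fn": "play_rows", "kwargs": {"xyz": [[0.004,0.004,0],[0.006,0.006,0]], "rot": [[0,0,0],[0,0,0]]}}

```text
clock: 6.32
ee_pos: [0.5609, 0.0165, 0.0268]
tcp_rot: [-179.9, 0.1, 48.0]
wrist_force: [-7.1, -2.3, 2.8]
width: -0.001
gripper_force: 3.9
```

>>> {"fn": "play_rows", "kwargs": {"xyz": [[0.003,0.003,0],[0.005,0.005,0]], "rot": [[0,0,0],[0,0,0]]}}

```text
clock: 6.58
ee_pos: [0.5613, 0.0165, 0.0266]
tcp_rot: [-179.7, 0.2, 48.0]
wrist_force: [-13.8, -3.3, 6.4]
width: -0.001
gripper_force: 7.3
```

```bash
python3 to.py 0.055 0.02 0.027; python3 -c "
from h import *
robot.grab_frame('side');ring('side',[.548,.015])
for d in robot.spot_point('ring','side'): print(d['score'],d['location'])"
```

```text
t 6.575 pos [0.561 0.017 0.027] g [ 0.052 -0.024] rot [-179.733    0.231   47.976] F [-13.822  -3.334   6.433] | xyz [ 0.135 -0.115 -0.001] rot [-0.004  0.004 -0.   ] w -0.000932294311072563
side ring 0.81 [0.5455 0.0205 0.029 ]
0.78 [0.7133, -0.027, -0.0011]
0.46 [0.5488, 0.015, 0.0261]
```

The ring is on the fence (14 N, TCP at gauge x ≈ 51 mm). I'll ease the press and start running along +y.

>>> {"fn": "play_rows", "kwargs": {"xyz": [[0,-0.017,0],[0.004,-0.03,0],[0.011,-0.04,0],[0.02,-0.048,0],[0.028,-0.057,0]], "rot": [[0,0,0],[0,0,0],[0,0,0],[0,0,0],[0,0,0]]}}

```text
clock: 7.35
ee_pos: [0.5582, 0.0315, 0.0271]
tcp_rot: [180.0, -0.0, 48.0]
wrist_force: [-1.1, 0.4, 0.2]
width: -0.0
gripper_force: 0.4
```

```bash
python3 to.py 0.049 0.02 0.027; python3 -c "
from h import *
robot.grab_frame('side');ring('side',[.548,.02])"
```

```text
t 7.35 pos [0.558 0.032 0.027] g [ 0.049 -0.009] rot [179.983  -0.007  47.974] F [-1.105  0.37   0.196] | xyz [ 0.082 -0.083  0.   ] rot [ 0. -0. -0.] w -0.0003861368501620611
side ring 0.76 [0.5435 0.0288 0.029 ]
```

>>> {"fn": "play_rows", "kwargs": {"xyz": [[0.014,-0.014,0],[0.028,-0.028,0],[0.042,-0.042,0],[0.056,-0.056,0],[0.07,-0.07,0]], "rot": [[0,0,0],[0,0,0],[0,0,0],[0,0,0],[0,0,0]]}}

```text
clock: 8.07
ee_pos: [0.5567, 0.0564, 0.027]
tcp_rot: [180.0, 0.0, 48.0]
wrist_force: [-0.8, -1.0, 0.8]
width: 0.001
gripper_force: 0.4
```

```bash
python3 to.py 0.049 0.07 0.027; python3 -c "
from h import *
crop('side','pics/c5.png',210,190,80,60,10);ring('side',[.545,.05])"
```

```text
t 8.075 pos [0.557 0.056 0.027] g [0.049 0.016] rot [179.997   0.004  47.975] F [-0.795 -1.041  0.822] | xyz [ 0.153 -0.153  0.   ] rot [ 0.  0. -0.] w 0.0009920859336719436
side ring 0.72 [0.5431 0.0511 0.029 ]
```

View pics/c5.png

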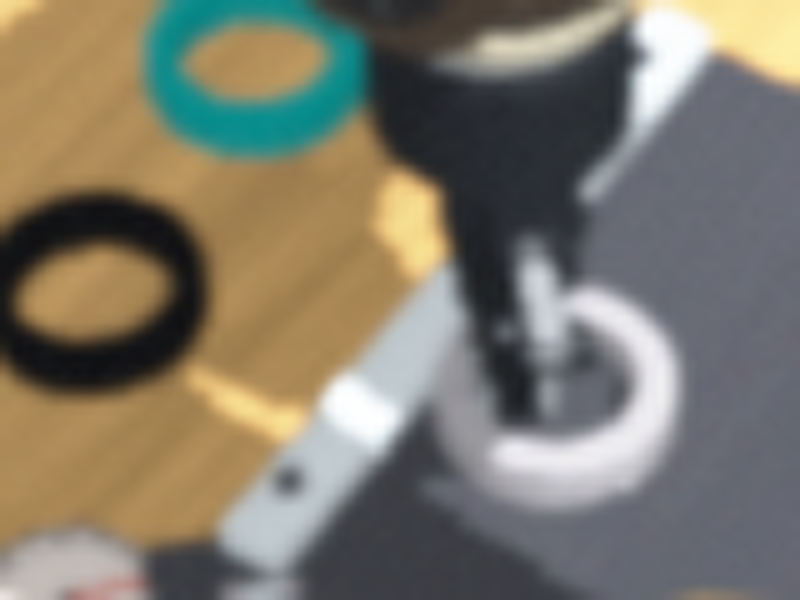

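The ring follows, resting along the fence (left rim at crop (440,390) touches the fence's base line). Continuing along +y with a slight bias to the fence.

>>> {"fn": "play_rows", "kwargs": {"xyz": [[0.016,-0.013,0],[0.03,-0.027,0],[0.044,-0.041,0],[0.058,-0.055,0],[0.072,-0.069,0]], "rot": [[0,0,0],[0,0,0],[0,0,0],[0,0,0],[0,0,0]]}}

```text
clock: 8.8
ee_pos: [0.5559, 0.0813, 0.027]
tcp_rot: [180.0, 0.0, 48.0]
wrist_force: [-1.5, -1.6, 1.5]
width: -0.002
gripper_force: 0.7
```

>>> {"fn": "play_rows", "kwargs": {"xyz": [[0.014,-0.014,0],[0.028,-0.028,0],[0.042,-0.042,0],[0.056,-0.056,0],[0.07,-0.07,0]], "rot": [[0,0,0],[0,0,0],[0,0,0],[0,0,0],[0,0,0]]}}

```text
clock: 9.43
ee_pos: [0.5547, 0.106, 0.027]
tcp_rot: [180.0, 0.0, 48.0]
wrist_force: [-1.3, -1.0, 1.2]
width: -0.001
gripper_force: 0.7
```

```bash
python3 to.py 0.049 0.094 0.027; python3 -c "
from h import *
crop('side','pics/c6.png',200,210,80,60,10);ring('side',[.545,.10])"
```

```text
t 9.425 pos [0.555 0.106 0.027] g [0.05  0.065] rot [179.997   0.005  47.968] F [-1.346 -1.008  1.185] | xyz [ 0.079 -0.082  0.   ] rot [ 0.     0.    -0.001] w -0.000691699496907176
side ring 0.8 [0.5418 0.1016 0.029 ]
```

View pics/c6.png

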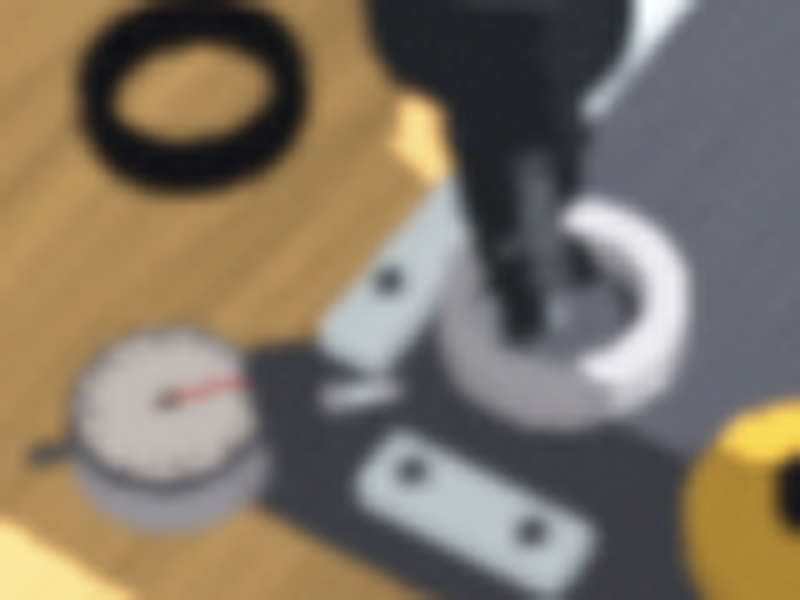

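The ring (centre about (565,315)) is along the fence about 29 mm short of the stop bar at (480,490), and the dial is untouched. I'll go slower, with a bit more fence press.

>>> {"fn": "play_rows", "kwargs": {"xyz": [[0.014,-0.008,0],[0.025,-0.019,0],[0.036,-0.03,0],[0.047,-0.041,0],[0.056,-0.05,0]], "rot": [[0,0,0],[0,0,0],[0,0,0],[0,0,0],[0,0,0]]}}

```text
clock: 10.15
ee_pos: [0.5547, 0.1247, 0.027]
tcp_rot: [-180.0, 0.0, 48.0]
wrist_force: [-3.0, -2.1, -0.0]
width: -0.002
gripper_force: 1.4
```

>>> {"fn": "play_rows", "kwargs": {"xyz": [[0.007,-0.004,0],[0.013,-0.009,0],[0.018,-0.014,0]], "rot": [[0,0,0],[0,0,0],[0,0,0]]}}

```text
clock: 10.52
ee_pos: [0.5544, 0.13, 0.0268]
tcp_rot: [-179.9, 0.1, 48.0]
wrist_force: [-5.6, -4.4, 1.6]
width: -0.0
gripper_force: 3.6
```

```bash
python3 to.py 0.049 0.094 0.027; python3 -c "
from h import *
robot.grab_frame('side');ring('side',[.545,.125]);"
```

```text
t 10.525 pos [0.554 0.13  0.027] g [0.051 0.089] rot [-179.937    0.094   47.968] F [-5.611 -4.423  1.554] | xyz [ 0.008 -0.018 -0.001] rot [-0.001  0.002 -0.001] w -0.00017084893301743252
side ring 0.81 [0.5411 0.1258 0.029 ]
```

>>> {"fn": "play_rows", "kwargs": {"xyz": [[0.004,-0.004,0],[0.008,-0.008,0]], "rot": [[0,0,0],[0,0,0]]}}

```text
clock: 10.88
ee_pos: [0.5537, 0.1323, 0.0267]
tcp_rot: [-179.9, 0.2, 48.0]
wrist_force: [-9.0, -9.1, 1.7]
width: 0.001
gripper_force: 6.0
```

>>> {"fn": "play_rows", "kwargs": {"xyz": [[0.004,-0.004,0],[0.007,-0.007,0]], "rot": [[0,0,0],[0,0,0]]}}

```text
clock: 11.12
ee_pos: [0.5528, 0.1341, 0.0266]
tcp_rot: [-179.9, 0.3, 48.0]
wrist_force: [-10.5, -18.4, 3.7]
width: 0.001
gripper_force: 10.3
```

>>> {"fn": "play_rows", "kwargs": {"xyz": [[0.003,-0.003,0],[0.006,-0.006,0]], "rot": [[0,0,0],[0,0,0]]}}

```text
clock: 11.38
ee_pos: [0.5523, 0.1349, 0.0265]
tcp_rot: [-179.8, 0.4, 48.0]
wrist_force: [-12.3, -29.0, 5.1]
width: -0.0
gripper_force: 15.9
```

>>> {"fn": "play_rows", "kwargs": {"xyz": [[-0.004,0.004,0],[-0.007,0.006,0],[-0.007,0.006,0]], "rot": [[0,0,0],[0,0,0],[0,0,0]]}}

```text
clock: 11.75
ee_pos: [0.5523, 0.1343, 0.0264]
tcp_rot: [-179.8, 0.3, 48.0]
wrist_force: [-11.1, -9.4, 1.6]
width: 0.001
gripper_force: 7.6
```

```bash
python3 to.py 0.049 0.094 0.027; python3 -c "
from h import *
crop('side','pics/c7.png',200,215,80,60,10);ring('side',[.543,.127])"
```

```text
t 11.75 pos [0.552 0.134 0.026] g [0.049 0.094] rot [-179.804    0.29    47.978] F [-11.083  -9.378   1.605] | xyz [ 0.001  0.    -0.003] rot [-0.003  0.005 -0.   ] w 0.0007003183831969865
side ring 0.53 [0.5415 0.1263 0.029 ]
```

View pics/c7.png

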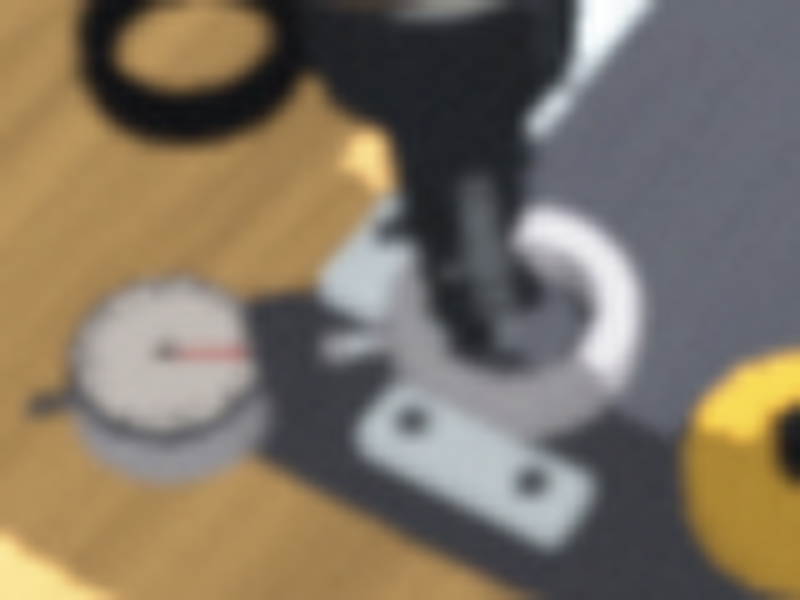

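The ring is against both bars (stop edge around (470,400), fence end (350,280)) and touches the indicator tip at (385,345). The pointer shows about whole turns. The press is about 11 N toward the fence and 9 N toward the stop, so I'm handing in.

```bash
python3 -c "
from rig import robot
print(robot.close_job())"
```

```text
the job is handed in; nothing more can be done
None
```

I slid the ring to the fence, ran it along into the corner, and handed the job in at about 12 s, still holding it there with about 11 N towards the fence and 9 N towards the stop. The last picture shows it against both bars and touching the indicator tip. I did not read the plunger travel from the dial, and the hand-in returned no verdict.

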